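# Build a two-tier kiln load

### The arm

A 6-joint arm with a two-finger parallel gripper is mounted at the origin on the work surface. World frame = base frame: x ahead of the robot, y to its left, z up, the work surface at z = 0. Lengths are in m, angles in degrees, forces in N, time in s.
With the tool pointing down it reaches from about 0.25 to 0.85 m from the base axis. Payload 12.5 kg.
Tool frame: the origin (TCP) lies midway between the tips of the shut fingers; the grasp point (between the pads) lies 19 mm behind it; z points along the fingers, y is the line along which they close (so a half turn about z gives the same grasp; the last joint's range is limited). The gripper opens to 93 mm and grips with 3 to 60 N. Pads are 15 mm wide; open, the fingers measure 128 mm over their backs; the gripper's body (75 mm by 188 mm) begins 65 mm behind the grasp point.
Start: joints at [66.601, 20.094, 94.641, -0, 65.266, -4.847], TCP at [0.175, 0.521, 0.219] pointing down, gripper open.
Joint ranges: [-157.81, 157.81], [-45, 120.19], [0.68, 151.7], [-89.99, 269.99], [4.06, 180], [-164.3, 164.3]. Speed limits (degrees/s): [127.2, 127.2, 159.86, 180, 180, 180].

### API

Orientations are given as [roll, pitch, yaw] about the fixed x, y, z axes, in that order (R = Rz(yaw) Ry(pitch) Rx(roll)).
In Python, from bench import r gives the robot as it stands.
- The arm moves only by the shell command python3 -m jog 'ROWS'. ROWS is JSON, a list of rows, each a list of 7 numbers: the shift along the tool's x, y, z each as a share of 0.1 m, from -1 to 1, then the turn, a rotation vector about the tool's x, y, z each as a share of 45 degrees, from -1 to 1, then the opening, from -1 (shut) to 1 (fully open), so that 0 is half open. In form: [[x, y, z, rx, ry, rz, gripper], ...]. A call has 1 to 12 rows; each row is the pose to reach, as a shift and turn from the pose commanded when the call began, along the tool's axes at that moment; what a row does not reach only later rows make up. A row lasts 1/8 s, in which the tool goes at most 62.5 mm and 10.7 degrees, less where a joint would pass 70% of its speed; a pose out of reach is approached as far as the arm can. A call with a number of a shift or a turn outside -1 to 1 is refused whole. A call with a gripper value outside its range is refused whole. The fingers move at their own pace and stop on an object; the grip force is fixed at half the most. Time passes only in rows, so rows that repeat a pose let the fingers close. It gives the time, the measured TCP pose, the force, the opening and the grip force at its end, in the units of the state.
- r.get_state(): the state, without advancing time (a new reading comes with each control period).
- r.snapshot(name): name is "side" or "top" or "wrist"; returns the picture (420x560x3 uint8, red, green, blue); there is no depth.
- r.camera_info(name): a dict with "fx", "fy", "cx", "cy" (pixels), "R" (3x3) and "t" (3): a world point X has camera coordinates R X + t. Camera axes: x right, y down, z forward; pixel columns grow to the right and rows downward; lengths in m; the calibration is good to about 2 mm. The wrist camera is an equidistant fisheye: a pixel r from the principal point sees the ray r / f radians off the axis. A picture is of the moment at which its call begins: read the wrist's pose just before it. camera_info takes no time and is no camera call; for the wrist camera it gives the pose at the moment of the call.
- r.job_done(): hands the job in; it is judged then, once.
The state is a dict: "clock": time; "joint_positions": joint angles; "joint_vel": joint speeds; "joint_efforts": joint torques, N m; "position": TCP position; "eef_rot": TCP orientation; "contact_force": force on the tool from outside, world axes, zero at the start; "torque": the same for the moment, N m; "width": opening from 0.0 (shut) to 1.0 (fully open); "grasp_force": force on a finger pad.
Only numpy, scipy, OpenCV 4.12 (cv2) and the standard library are available. Lean on these libraries where they do the work, as an engineer would, in place of code of your own. Each camera call takes 0.05 s, during which the arm holds its last target. There are 200 camera calls.

### The job

Build a two-tier kiln load on the thick ceramic slab: first lay the rectangular glass panel flat in the middle of the slab, lengthwise along it, then stand the two tall props upright on the slab's two dark round marks. Next bridge the props with the long narrow shelf, centred over the slab and in line with it, and last lay the round glass disc flat in the middle of that shelf. Set the glass down gently rather than dropping it, and leave the short prop, the little jar and the metal cup where they stand.

Things in the scene. Friction and masses are not known exactly. Their poses are not given: they have to be found in the camera images.
- slab: Fixed cream ceramic kiln slab lying on the table, 240 mm (its x) by 120 mm (its y), 15 mm thick; origin at the centre of its underside, z up. Two dark round marks 42 mm across on its top, at x = +85 mm and x = -85 mm, y = 0. It may lie to the left or to the right of the robot's centre line, turned up to 0.3 rad from straight ahead. It looks the same turned by half a turn.
- shelf_center (a point): Its centre, half-way up. Loose flat narrow ceramic kiln shelf, sandy brown, 220 mm (its x) by 60 mm (its y), 14 mm thick, about 0.36 kg, lying flat on the table on the side opposite to the slab. It looks the same turned by half a turn.
- tall_prop_a_center (a point): Its centre, half-way up. Loose tall kiln prop: plain cream ceramic cylinder 36 mm across and 60 mm high, about 0.12 kg, standing upright with a small dark dot on its top. Equal to the other tall prop; either may go on either mark.
- tall_prop_b_center (a point): Its centre, half-way up. The other tall kiln prop, the same: cylinder 36 mm across, 60 mm high, about 0.12 kg.
- short_prop_center (a point): Its centre, half-way up. Short kiln prop, same ceramic, 36 mm across but only 30 mm high, standing upright among the others. Not needed: to be left where it is.
- panel_center (a point): Its centre, half-way up. Loose rectangular fused-glass panel, whitish with three blue stripes along its length, 80 mm (its x) by 55 mm (its y), 12 mm thick, about 0.13 kg, lying flat.
- disc_center (a point): Its centre, half-way up. Loose round fused-glass disc, whitish with three blue stripes, 56 mm across, 12 mm thick, about 0.075 kg, lying flat.
- jar_center (a point): Its centre, half-way up. Bystander: small round closed glue jar, 30 mm across, 50 mm high. To be left alone.
- cup_center (a point): Its centre, half-way up. Bystander: small round open steel cup, 36 mm across at the rim, 35 mm high. To be left alone.
There are look-alikes about, which are no part of the job. Leave any pink, purple or turquoise look-alike of the part that bears tall_prop_b_center alone.

How it is judged:
By the outcome, as a careful person would: the job done as asked, in the order asked, and still so for the second after the job is handed in, with the robot touching nothing.
It also fails if it takes over 128 s, if anything falls off the work surface, if the arm or the gripper's body presses on something with over 40 N, if the wrist force passes 120 N, or if a joint passes its speed limit or range.

## Working session

There is one attempt and no reset: what is moved stays moved. The work goes in short steps, Python scripts to look and compute and a shell command to move; the robot and the scene stay as the last step left them, time stands still between calls to the robot, and variables do not carry over. Pictures are saved under pics/ and viewed, at most 14 in all, crops included, and the job is handed in when it is done.

```bash
ls; mkdir -p pics
python3 - <<'E'
from bench import r
import cv2,numpy as np
for n in("top","side"):
    im=r.snapshot(n); cv2.imwrite(f"pics/{n}0.png",im[:,:,::-1]); c=r.camera_info(n); print(n,{k:np.round(v,3).tolist() for k,v in c.items()})
print(r.get_state())
E
```

```text
pics
top {'fx': 425.8, 'fy': 425.8, 'cx': 283.954, 'cy': 211.941, 'R': [[0.02, -1.0, 0.024], [-0.985, -0.024, -0.172], [0.173, -0.02, -0.985]], 't': [-0.02, 0.542, 0.744]}
side {'fx': 450.304, 'fy': 450.304, 'cx': 270.253, 'cy': 212.514, 'R': [[0.717, -0.697, -0.02], [-0.4, -0.387, -0.831], [0.571, 0.604, -0.556]], 't': [-0.389, 0.272, 0.589]}
{'clock': 0.1, 'joint_positions': array([ 6.65998433e+01,  2.01221493e+01,  9.46719944e+01, -8.53102185e-04,
        6.52662412e+01, -4.84892764e+00]), 'joint_vel': array([ 0.00221542, -0.06407622, -0.10100378, -0.00754547, -0.00878912,
       -0.04961392]), 'joint_efforts': array([ 1.27214305e-03, -4.98023164e+01, -2.85708815e+01,  6.99592475e-02,
        2.38162768e-02,  1.57668541e-05]), 'position': array([0.17485733, 0.52114308, 0.21815522]), 'eef_rot': array([-1.79939766e+02, -4.33256165e-03,  1.61449126e+02]), 'contact_force': array([ 0.42157812, -0.06051454,  0.51063151]), 'torque': array([ 0.02858639,  0.03938258, -0.05831116]), 'grasp_force': 0.0, 'width': 0.9992188649515533}
```

View pics/top0.png

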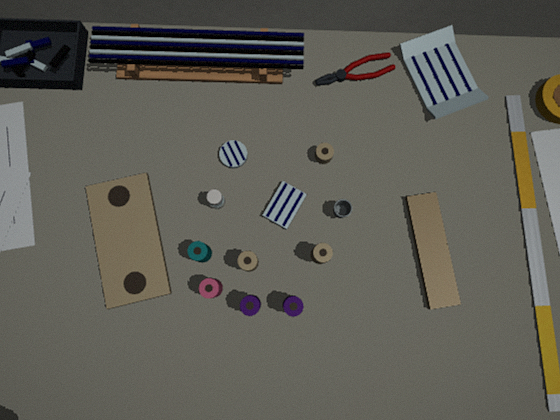

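View pics/side0.png

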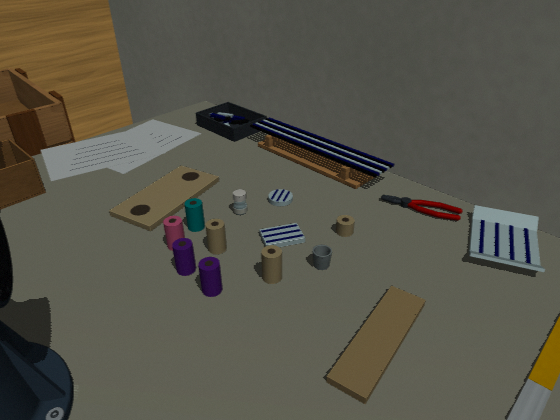

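The top view shows:
- Slab around (128,240), with marks at (119,196) and (135,283).
- Disc (233,154), panel (285,204), shelf (433,250).
- Jar (215,198) and cup (342,209).

Candidates for a tall prop are cream (248,261), cream (322,253), short cream (324,152), turquoise (199,251), pink (209,288), and purple (250,305) and (293,306). I choose the cream ones at (248,261) and (322,253), which look tall in the side view. Candidates for the panel are the rack glass and the striped sheet at (440,75), both rejected.

```bash
cat > h.py <<'E'
import cv2,numpy as np
from bench import r
def cast(c,uv,z):
    uv=np.atleast_2d(uv).astype(float)
    d=np.c_[(uv[:,0]-c["cx"])/c["fx"],(uv[:,1]-c["cy"])/c["fy"],np.ones(len(uv))]
    R=np.array(c["R"]);o=-R.T@np.array(c["t"]);w=d@R
    return (o+w*((z-o[2])/w[:,2])[:,None])[:,:2]
def blob(m,uv):
    n,l,s,ce=cv2.connectedComponentsWithStats(m.astype(np.uint8))
    k=l[int(uv[1]),int(uv[0])]
    if k==0:
        ys,xs=np.nonzero(l);i=np.argmin((xs-uv[0])**2+(ys-uv[1])**2);k=l[ys[i],xs[i]]
    return (l==k).astype(np.uint8)
def rect(c,b,z):
    cn=max(cv2.findContours(b,cv2.RETR_EXTERNAL,cv2.CHAIN_APPROX_NONE)[0],key=cv2.contourArea)[:,0]
    p=cast(c,cn,z).astype(np.float32)
    (x,y),(w,h),a=cv2.minAreaRect(p)
    if w<h: w,h,a=h,w,a+90
    return np.round([x,y,w,h,(a+90)%180-90],4)
E
python3 - <<'E'
from h import *
c=r.camera_info("top");im=cv2.imread("pics/top0.png");hsv=cv2.cvtColor(im,cv2.COLOR_BGR2HSV)
for n,p in dict(table=(300,350),shelf=(433,250),slab=(128,240),mark=(119,196),prop=(256,261),dot=(248,261),panel=(285,204),sideP=(250,270)).items(): print(n,im[p[1],p[0]],hsv[p[1],p[0]])
I=im.astype(int); warm=(I[...,2]-I[...,0])>30
lab=cv2.cvtColor(im,cv2.COLOR_BGR2LAB).astype(int)
V=hsv[...,2]
bm=warm.copy()
for n,p,z in(("shelf",(433,250),.007),("slab",(110,240),.0075)): 
    b=blob(warm,p); print(n,b.sum(),rect(c,b,z))
glass=((I.max(2)>130)|(I[...,0]-I[...,2]>15)).astype(np.uint8)
glass=cv2.morphologyEx(glass,cv2.MORPH_CLOSE,np.ones((3,3)))
for n,p in(("panel",(285,204)),("disc",(233,154))):
    b=blob(glass,p);print(n,b.sum(),rect(c,b,.006))
g=cv2.cvtColor(im,cv2.COLOR_BGR2GRAY)
for n,p,z,w in(("mark1",(119,196),.015,14),("mark2",(135,283),.015,14),("a",(248,261),.06,7),("b",(322,253),.06,7),("short",(324,152),.03,6),("jar",(215,198),.05,0),("cup",(342,209),.035,0),("turq",(199,251),.06,0),("pink",(209,288),.06,0),("pur1",(250,305),.06,0),("pur2",(293,306),.06,0)):
    q=np.array(p,float)
    if w:
        s=g[p[1]-w:p[1]+w+1,p[0]-w:p[0]+w+1].astype(float)
        k=np.clip((s.max()*.5+s.min()*.5)-s,0,None);yy,xx=np.mgrid[-w:w+1,-w:w+1]
        q+= [(k*xx).sum()/k.sum(),(k*yy).sum()/k.sum()]
    print(n,q.round(1),cast(c,q,z).round(4)[0])
cv2.imwrite("pics/crop0.png",cv2.resize(cv2.convertScaleAbs(im[130:320,180:380],alpha=1.5),None,fx=3,fy=3,interpolation=cv2.INTER_CUBIC))
E
```

```text
table [ 89  97 101] [ 20  30 101]
shelf [ 89 112 126] [ 19  75 126]
slab [ 84 106 116] [ 21  70 116]
mark [37 44 50] [16 66 50]
prop [ 90 112 122] [ 21  67 122]
dot [36 40 49] [ 9 68 49]
panel [59  8  3] [117 242  59]
sideP [43 54 62] [17 78 62]
shelf 3416 [ 0.4843 -0.2994  0.2203  0.0597 10.1032]
slab 5935 [ 0.4907  0.2911  0.2388  0.1185 14.9114]
panel 1092 [ 5.65600e-01 -9.60000e-03  8.03000e-02  5.40000e-02 -2.85021e+01]
disc 567 [0.6673 0.0952 0.0541 0.0519 2.0366]
mark1 [118.4 195.7] [0.5724 0.3111]
mark2 [134.4 282.5] [0.4081 0.2674]
a [247.3 260.5] [0.4509 0.0558]
b [321.9 252.7] [ 0.4677 -0.0779]
short [324.1 151.2] [ 0.6682 -0.0845]
jar [215. 198.] [0.5654 0.1203]
cup [342. 209.] [ 0.5533 -0.1184]
turq [199. 251.] [0.4659 0.1427]
pink [209. 288.] [0.4011 0.1216]
pur1 [250. 305.] [0.3732 0.0484]
pur2 [293. 306.] [ 0.3729 -0.0273]
```

View pics/crop0.png

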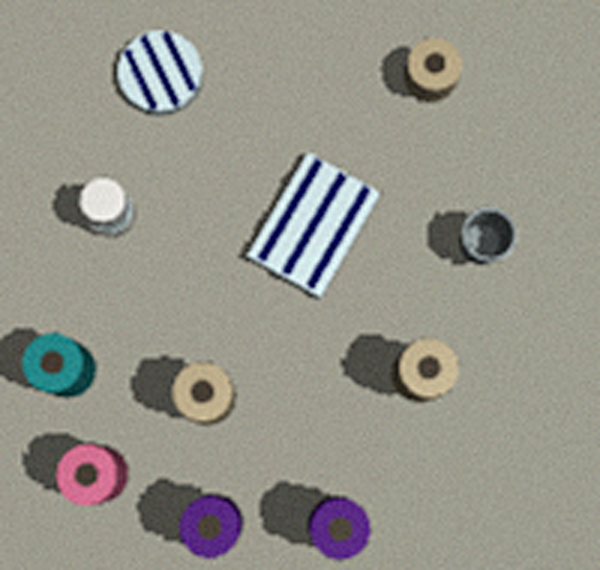

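The crop confirms the two cream tall props at crop (202,391) and (429,367). The short one is at (434,63). Panel (312,223) and disc (158,70) are clear.

```bash
cat > plan.py <<'E'
# usage: plan.py "x,y,z,yaw" ...   prints per-call [shift/0.1, turn/45deg] and rows needed
import sys,numpy as np
from scipy.spatial.transform import Rotation as Ro, Slerp
from bench import r
s=r.get_state();p=s["position"];q=Ro.from_euler("xyz",s["eef_rot"],degrees=True)
print("at",p.round(4),s["eef_rot"].round(2))
for a in sys.argv[1:]:
    x,y,z,w=map(float,a.split(","));g=np.array([x,y,z]);gq=Ro.from_euler("xyz",[180,0,w],degrees=True)
    for n in range(1,15):
        sl=Slerp([0,1],Ro.concatenate([q,gq]));P,Q,out=p,q,[]
        for k in range(1,n+1):
            P2=p+(g-p)*k/n;Q2=sl(k/n);d=Q.inv().apply(P2-P)/.1;t=np.degrees((Q.inv()*Q2).as_rotvec())/45
            out.append((np.r_[d,t],max(np.linalg.norm(d)/.6,np.linalg.norm(t)*45/10.5)));P,Q=P2,Q2
        if max(abs(o[0]).max() for o in out)<=1: break
    print("->",a)
    for o,k in out: print("  ",(o.round(3)+0).tolist(),"rows",int(np.ceil(k)))
    p,q=g,gq
E
python3 plan.py 0.566,-0.0095,0.12,151.5 0.566,-0.0095,0.03,151.5 0.566,-0.0095,0.003,151.5
```

```text
at [0.1749 0.5211 0.2182] [-179.94   -0.    161.45]
-> 0.566,-0.0095,0.12,151.5
   [-0.899, -0.631, 0.164, 0.0, 0.0, 0.037] rows 2
   [-0.917, -0.605, 0.164, 0.0, 0.0, 0.037] rows 2
   [-0.934, -0.578, 0.164, 0.0, 0.0, 0.037] rows 2
   [-0.951, -0.551, 0.164, 0.0, 0.0, 0.037] rows 2
   [-0.966, -0.523, 0.164, 0.0, 0.0, 0.037] rows 2
   [-0.981, -0.495, 0.164, 0.0, 0.0, 0.037] rows 2
-> 0.566,-0.0095,0.03,151.5
   [0.0, 0.0, 0.9, 0.0, 0.0, 0.0] rows 2
-> 0.566,-0.0095,0.003,151.5
   [0.0, 0.0, 0.27, 0.0, 0.0, 0.0] rows 1
```

```bash
python3 -m jog '[[-0.9,-0.63,0.16,0,0,0.04,1],[-0.9,-0.63,0.16,0,0,0.04,1]]'
python3 -m jog '[[-0.92,-0.6,0.16,0,0,0.04,1],[-0.92,-0.6,0.16,0,0,0.04,1]]'
python3 -m jog '[[-0.93,-0.58,0.16,0,0,0.04,1],[-0.93,-0.58,0.16,0,0,0.04,1]]'
python3 -m jog '[[-0.95,-0.55,0.16,0,0,0.04,1],[-0.95,-0.55,0.16,0,0,0.04,1]]'
python3 -m jog '[[-0.96,-0.52,0.16,0,0,0.04,1],[-0.96,-0.52,0.16,0,0,0.04,1]]'
python3 -m jog '[[-0.98,-0.5,0.16,0,0,0.04,1],[-0.98,-0.5,0.16,0,0,0.04,1],[-0.98,-0.5,0.16,0,0,0.04,1],[-0.98,-0.5,0.16,0,0,0.04,1]]'
python3 plan.py 0.566,-0.0095,0.02,151.5 0.566,-0.0095,0.003,151.5
```

```text
clock: 0.35
position: [0.2407, 0.4315, 0.202]
eef_rot: [-179.9, -0.0, 159.7]
contact_force: [0.9, 0.0, 0.5]
width: 0.999
grasp_force: 0.0
clock: 0.6
position: [0.3064, 0.3429, 0.1862]
eef_rot: [-180.0, -0.0, 157.8]
contact_force: [0.1, 0.6, -0.4]
width: 1.0
grasp_force: 0.0
clock: 0.85
position: [0.3707, 0.2541, 0.1702]
eef_rot: [-180.0, -0.0, 156.0]
contact_force: [0.2, 1.0, -0.9]
width: 1.0
grasp_force: 0.0
clock: 1.1
position: [0.4353, 0.1652, 0.1542]
eef_rot: [-180.0, -0.0, 154.2]
contact_force: [0.4, 0.2, -0.1]
width: 1.003
grasp_force: 0.0
clock: 1.35
position: [0.4992, 0.0766, 0.1381]
eef_rot: [-180.0, -0.0, 152.4]
contact_force: [0.5, 0.8, 0.5]
width: 1.001
grasp_force: 0.0
clock: 1.85
position: [0.5614, -0.0106, 0.1223]
eef_rot: [-180.0, -0.1, 150.6]
contact_force: [0.4, 0.5, 0.6]
width: 0.998
grasp_force: 0.0
at [ 0.5614 -0.0106  0.1223] [-1.7998e+02 -6.0000e-02  1.5064e+02]
-> 0.566,-0.0095,0.02,151.5
   [-0.018, 0.016, 0.511, 0.0, -0.001, -0.01] rows 1
   [-0.018, 0.016, 0.511, 0.0, -0.001, -0.01] rows 1
-> 0.566,-0.0095,0.003,151.5
   [0.0, 0.0, 0.17, 0.0, 0.0, 0.0] rows 1
```

```bash
python3 -m jog '[[-0.036,0.032,0.5,0,0,-0.02,1],[-0.036,0.032,0.95,0,0,-0.02,1],[-0.036,0.032,0.95,0,0,-0.02,1]]'
python3 -m jog '[[0,0,0.12,0,0,0,1],[0,0,0.24,0,0,0,1],[0,0,0.24,0,0,0,1],[0,0,0.24,0,0,0,1]]'
python3 -m jog '[[0,0,0,0,0,0,0],[0,0,0,0,0,0,-0.2],[0,0,0,0,0,0,-1],[0,0,0,0,0,0,-1],[0,0,0,0,0,0,-1],[0,0,0,0,0,0,-1],[0,0,0,0,0,0,-1]]'
python3 plan.py 0.566,-0.0095,0.12,151.5 0.4905,0.2895,0.12,194.9 0.4905,0.2895,0.03,194.9
```

```text
clock: 2.22
position: [0.5643, -0.0087, 0.0256]
eef_rot: [-179.9, -0.3, 151.6]
contact_force: [-1.0, -0.8, 1.1]
width: 1.001
grasp_force: 0.0
clock: 2.72
position: [0.567, -0.01, 0.0041]
eef_rot: [180.0, 0.0, 151.5]
contact_force: [-0.1, -0.1, -0.4]
width: 0.995
grasp_force: 0.0
clock: 3.6
position: [0.5667, -0.01, 0.0036]
eef_rot: [-180.0, -0.0, 151.5]
contact_force: [-0.1, 0.2, 1.0]
width: 0.588
grasp_force: 30.0
at [ 0.5667 -0.01    0.0036] [-180.     -0.    151.55]
-> 0.566,-0.0095,0.12,151.5
   [0.004, 0.0, -0.582, 0.0, 0.0, 0.001] rows 1
   [0.004, 0.0, -0.582, 0.0, 0.0, 0.001] rows 1
-> 0.4905,0.2895,0.12,194.9
   [0.697, 0.756, 0.0, 0.0, 0.0, -0.321] rows 2
   [0.486, 0.906, 0.0, 0.0, 0.0, -0.321] rows 2
   [0.244, 0.999, 0.0, 0.0, 0.0, -0.321] rows 2
-> 0.4905,0.2895,0.03,194.9
   [0.0, 0.0, 0.9, 0.0, 0.0, 0.0] rows 2
```

```bash
python3 -m jog '[[0,0,-0.2,0,0,0,-1],[0,0,-0.6,0,0,0,-1],[0,0,-0.97,0,0,0,-1],[0,0,-0.97,0,0,0,-1]]'
python3 -m jog '[[0.35,0.38,0,0,0,-0.16,-1],[0.7,0.756,0,0,0,-0.32,-1],[0.7,0.756,0,0,0,-0.32,-1]]'
python3 -m jog '[[0.24,0.45,0,0,0,-0.16,-1],[0.486,0.906,0,0,0,-0.32,-1],[0.486,0.906,0,0,0,-0.32,-1]]'
python3 -m jog '[[0.12,0.5,0,0,0,-0.16,-1],[0.244,0.999,0,0,0,-0.32,-1],[0.244,0.999,0,0,0,-0.32,-1],[0.244,0.999,0,0,0,-0.32,-1]]'
python3 plan.py 0.4905,0.2895,0.03,194.9 0.4905,0.2895,0.019,194.9
```

```text
clock: 4.1
position: [0.5684, -0.0101, 0.1044]
eef_rot: [179.9, 0.3, 151.6]
contact_force: [-0.1, 0.0, -1.4]
width: 0.589
grasp_force: 30.0
clock: 4.47
position: [0.5399, 0.0922, 0.1003]
eef_rot: [-180.0, -0.1, 166.2]
contact_force: [0.2, -0.3, -0.5]
width: 0.585
grasp_force: 30.0
clock: 4.85
position: [0.5153, 0.1912, 0.1004]
eef_rot: [-180.0, -0.0, -179.5]
contact_force: [0.2, -1.1, -1.2]
width: 0.59
grasp_force: 30.0
clock: 5.35
position: [0.4915, 0.2879, 0.1004]
eef_rot: [-180.0, -0.0, -165.4]
contact_force: [0.2, 0.1, -1.6]
width: 0.588
grasp_force: 30.0
at [0.4915 0.2879 0.1004] [-1.7997e+02 -3.0000e-02 -1.6539e+02]
-> 0.4905,0.2895,0.03,194.9
   [0.005, 0.018, 0.704, -0.001, -0.001, -0.007] rows 2
-> 0.4905,0.2895,0.019,194.9
   [0.0, 0.0, 0.11, 0.0, 0.0, 0.0] rows 1
```

```bash
python3 -m jog '[[0.005,0.018,0.3,0,0,-0.01,-1],[0.005,0.018,0.6,0,0,-0.01,-1],[0.005,0.018,0.73,0,0,-0.01,-1],[0.005,0.018,0.76,0,0,-0.01,-1],[0.005,0.018,0.78,0,0,-0.01,-1],[0.005,0.018,0.8,0,0,-0.01,-1],[0.005,0.018,0.81,0,0,-0.01,-1],[0.005,0.018,0.81,0,0,-0.01,-1]]'
python3 -m jog '[[0,0,0.005,0,0,0,-1],[0,0,0.01,0,0,0,-1],[0,0,0.01,0,0,0,-1]]'
```

```text
clock: 6.35
position: [0.4902, 0.2909, 0.0198]
eef_rot: [180.0, 0.0, -164.8]
contact_force: [-0.0, -0.3, -0.6]
width: 0.588
grasp_force: 30.0
clock: 6.72
position: [0.4901, 0.2909, 0.0187]
eef_rot: [180.0, 0.0, -164.8]
contact_force: [0.6, 0.4, -0.9]
width: 0.586
grasp_force: 30.0
```

```bash
python3 -m jog '[[0,0,0.004,0,0,0,-1],[0,0,0.004,0,0,0,-1],[0,0,0.004,0,0,0,0.3],[0,0,0.004,0,0,0,0.6],[0,0,0.004,0,0,0,0.6],[0,0,0.004,0,0,0,0.6],[0,0,-0.3,0,0,0,0.6],[0,0,-0.7,0,0,0,0.6],[0,0,-1,0,0,0,0.6],[0,0,-1,0,0,0,0.6]]'
python3 - <<'E'
from h import *
im=r.snapshot("top");cv2.imwrite("pics/top1.png",im[:,:,::-1]);cv2.imwrite("pics/w1.png",r.snapshot("wrist")[:,:,::-1])
E
python3 plan.py 0.451,0.056,0.13,130 0.451,0.056,0.04,130 0.451,0.056,0.018,130
```

```text
clock: 7.98
position: [0.4911, 0.2914, 0.1206]
eef_rot: [180.0, 0.2, -164.8]
contact_force: [-0.0, -0.5, -1.1]
width: 0.802
grasp_force: 0.0
at [0.4898 0.2907 0.118 ] [-1.7999e+02 -3.0000e-02 -1.6480e+02]
-> 0.451,0.056,0.13,130
   [0.33, -0.721, -0.04, 0.0, 0.0, 0.483] rows 3
   [0.039, -0.792, -0.04, 0.0, 0.0, 0.483] rows 3
   [-0.257, -0.75, -0.04, 0.0, 0.0, 0.483] rows 3
-> 0.451,0.056,0.04,130
   [0.0, 0.0, 0.9, 0.0, 0.0, 0.0] rows 2
-> 0.451,0.056,0.018,130
   [0.0, 0.0, 0.22, 0.0, 0.0, 0.0] rows 1
```

View pics/w1.png

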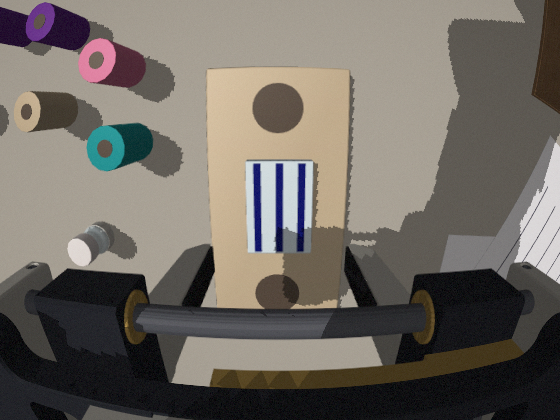

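The panel lies centred between the marks: panel at (280,207), marks at (277,107) and (277,292). Now prop a.

```bash
python3 -m jog '[[0.33,-0.721,0,0,0,0.483,0.6],[0.33,-0.721,0,0,0,0.483,0.6],[0.33,-0.721,0,0,0,0.483,0.6]]'
python3 -m jog '[[0.04,-0.792,0,0,0,0.483,0.6],[0.04,-0.792,0,0,0,0.483,0.6],[0.04,-0.792,0,0,0,0.483,0.6]]'
python3 -m jog '[[-0.257,-0.75,0,0,0,0.483,0.6],[-0.257,-0.75,0,0,0,0.483,0.6],[-0.257,-0.75,0,0,0,0.483,0.6],[-0.257,-0.75,0,0,0,0.483,0.6]]'
python3 plan.py 0.451,0.056,0.04,130 0.451,0.056,0.018,130
```

```text
clock: 8.45
position: [0.4766, 0.2117, 0.1175]
eef_rot: [-179.9, -0.1, 173.4]
contact_force: [0.8, -0.3, 0.2]
width: 0.802
grasp_force: 0.0
clock: 8.82
position: [0.4642, 0.1344, 0.1181]
eef_rot: [-180.0, -0.0, 151.9]
contact_force: [0.2, 0.0, -0.7]
width: 0.802
grasp_force: 0.0
clock: 9.32
position: [0.4517, 0.0574, 0.1185]
eef_rot: [180.0, -0.0, 130.4]
contact_force: [0.7, 0.1, 0.1]
width: 0.802
grasp_force: 0.0
at [0.4517 0.0574 0.1185] [ 1.7999e+02 -1.0000e-02  1.3044e+02]
-> 0.451,0.056,0.04,130
   [-0.006, -0.015, 0.785, 0.0, 0.0, 0.01] rows 2
-> 0.451,0.056,0.018,130
   [0.0, 0.0, 0.22, 0.0, 0.0, 0.0] rows 1
```

```bash
python3 -m jog '[[-0.006,-0.015,0.4,0,0,0.01,0.6],[-0.006,-0.015,0.75,0,0,0.01,0.6],[-0.006,-0.015,1,0,0,0.01,0.6],[-0.006,-0.015,1,0,0,0.01,0.6],[-0.006,-0.015,1,0,0,0.01,0.6],[-0.006,-0.015,1,0,0,0.01,-1],[-0.006,-0.015,1,0,0,0.01,-1],[-0.006,-0.015,1,0,0,0.01,-1],[-0.006,-0.015,1,0,0,0.01,-1],[-0.006,-0.015,1,0,0,0.01,-1],[-0.006,-0.015,1,0,0,0.01,-1]]'
python3 -m jog '[[0,0,-0.3,0,0,0,-1],[0,0,-0.7,0,0,0,-1],[0,0,-1,0,0,0,-1],[0,0,-1,0,0,0,-1]]'
python3 plan.py 0.4085,0.2677,0.118,185 0.4085,0.2677,0.04,185
```

```text
clock: 10.7
position: [0.4507, 0.0548, 0.0187]
eef_rot: [180.0, 0.0, 129.5]
contact_force: [0.1, 0.1, 2.8]
width: 0.382
grasp_force: 30.0
clock: 11.2
position: [0.4514, 0.0548, 0.12]
eef_rot: [179.9, 0.1, 129.5]
contact_force: [0.1, 0.3, -2.2]
width: 0.382
grasp_force: 30.0
at [0.4514 0.0548 0.12  ] [1.7985e+02 1.2000e-01 1.2954e+02]
-> 0.4085,0.2677,0.118,185
   [0.958, 0.512, 0.009, 0.001, 0.002, -0.616] rows 3
   [0.609, 0.899, 0.01, 0.001, 0.002, -0.616] rows 3
-> 0.4085,0.2677,0.04,185
   [0.0, 0.0, 0.78, 0.0, 0.0, 0.0] rows 2
```

```bash
python3 -m jog '[[0.48,0.256,0,0,0,-0.3,-1],[0.958,0.512,0,0,0,-0.616,-1],[0.958,0.512,0,0,0,-0.616,-1],[0.958,0.512,0,0,0,-0.616,-1]]'
python3 -m jog '[[0.3,0.45,0,0,0,-0.3,-1],[0.609,0.899,0,0,0,-0.616,-1],[0.609,0.899,0,0,0,-0.616,-1],[0.609,0.899,0,0,0,-0.616,-1],[0.609,0.899,0,0,0,-0.616,-1]]'
python3 plan.py 0.4085,0.2677,0.034,185
```

```text
clock: 11.7
position: [0.4282, 0.1614, 0.1173]
eef_rot: [-179.9, -0.1, 157.3]
contact_force: [0.3, 0.1, -1.1]
width: 0.384
grasp_force: 30.0
clock: 12.32
position: [0.4077, 0.2668, 0.1182]
eef_rot: [-180.0, -0.0, -175.3]
contact_force: [1.1, -0.2, -1.3]
width: 0.382
grasp_force: 30.0
at [0.4077 0.2668 0.1182] [-1.7998e+02 -4.0000e-02 -1.7531e+02]
-> 0.4085,0.2677,0.034,185
   [-0.009, 0.008, 0.842, 0.0, -0.001, -0.007] rows 2
```

```bash
python3 -m jog '[[-0.009,0.008,0.35,0,0,0,-1],[-0.009,0.008,0.65,0,0,0,-1],[-0.009,0.008,0.77,0,0,0,-1],[-0.009,0.008,0.8,0,0,0,-1],[-0.009,0.008,0.82,0,0,0,-1],[-0.009,0.008,0.835,0,0,0,-1],[-0.009,0.008,0.845,0,0,0,-1],[-0.009,0.008,0.845,0,0,0,-1]]'
python3 -m jog '[[0,0,0,0,0,0,-1],[0,0,0,0,0,0,-0.1],[0,0,0,0,0,0,0.2],[0,0,0,0,0,0,0.6],[0,0,0,0,0,0,0.6],[0,0,0,0,0,0,0.6],[0,0,-0.3,0,0,0,0.6],[0,0,-0.7,0,0,0,0.6],[0,0,-1,0,0,0,0.6],[0,0,-1,0,0,0,0.6]]'
python3 plan.py 0.4675,-0.0777,0.13,145
```

```text
clock: 13.32
position: [0.4084, 0.2686, 0.0343]
eef_rot: [180.0, 0.0, -175.0]
contact_force: [0.1, 1.0, -1.7]
width: 0.386
grasp_force: 30.0
clock: 14.58
position: [0.4094, 0.2691, 0.1359]
eef_rot: [179.9, 0.2, -175.0]
contact_force: [-0.4, -0.4, 0.5]
width: 0.8
grasp_force: 0.0
at [0.4094 0.2691 0.1359] [ 179.91    0.2  -175.02]
-> 0.4675,-0.0777,0.13,145
   [-0.069, -0.876, 0.014, 0.001, 0.001, 0.222] rows 2
   [-0.221, -0.851, 0.014, 0.001, 0.001, 0.222] rows 2
   [-0.365, -0.8, 0.014, 0.001, 0.001, 0.222] rows 2
   [-0.498, -0.724, 0.015, 0.001, 0.001, 0.222] rows 2
```

```bash
python3 -m jog '[[-0.069,-0.876,0,0,0,0.222,0.6],[-0.069,-0.876,0,0,0,0.222,0.6]]'
python3 -m jog '[[-0.22,-0.85,0,0,0,0.222,0.6],[-0.22,-0.85,0,0,0,0.222,0.6]]'
python3 -m jog '[[-0.365,-0.8,0,0,0,0.222,0.6],[-0.365,-0.8,0,0,0,0.222,0.6]]'
python3 -m jog '[[-0.498,-0.724,0.2,0,0,0.222,0.6],[-0.498,-0.724,0.2,0,0,0.222,0.6],[-0.498,-0.724,0.2,0,0,0.222,0.6],[-0.498,-0.724,0.2,0,0,0.222,0.6]]'
python3 plan.py 0.4675,-0.0777,0.018,145
python3 - <<'E'
from h import *
im=r.snapshot("top");cv2.imwrite("pics/top2.png",im[:,:,::-1])
g=cv2.cvtColor(im,cv2.COLOR_RGB2GRAY);c=r.camera_info("top")
C=np.array(c["R"])@[.4085,.2677,.075]+c["t"];p=np.array([C[0]/C[2]*c["fx"]+c["cx"],C[1]/C[2]*c["fy"]+c["cy"]]).round().astype(int);w=7
s=g[p[1]-w:p[1]+w+1,p[0]-w:p[0]+w+1].astype(float);print(s.min(),s.max())
k=np.clip((s.max()*.5+s.min()*.5)-s,0,None);yy,xx=np.mgrid[-w:w+1,-w:w+1]
print(cast(c,p+[(k*xx).sum()/k.sum(),(k*yy).sum()/k.sum()],.075))
cv2.imwrite("pics/s2.png",cv2.resize(np.hstack([im[150:350,60:260],r.snapshot("side")[130:330,80:280]])[:,:,::-1],None,fx=2,fy=2))
E
```

```text
clock: 14.82
position: [0.4223, 0.1799, 0.1329]
eef_rot: [-179.9, -0.1, 174.8]
contact_force: [0.1, -0.3, -0.0]
width: 0.799
grasp_force: 0.0
clock: 15.08
position: [0.437, 0.093, 0.133]
eef_rot: [-180.0, -0.1, 164.8]
contact_force: [1.0, -0.4, 0.3]
width: 0.8
grasp_force: 0.0
clock: 15.32
position: [0.4516, 0.0063, 0.133]
eef_rot: [-180.0, -0.1, 154.8]
contact_force: [0.3, -0.2, 0.4]
width: 0.799
grasp_force: 0.0
clock: 15.82
position: [0.466, -0.0773, 0.1136]
eef_rot: [-180.0, -0.1, 145.0]
contact_force: [0.8, 0.8, 0.4]
width: 0.795
grasp_force: 0.0
at [ 0.466  -0.0773  0.1136] [-1.7998e+02 -7.0000e-02  1.4504e+02]
-> 0.4675,-0.0777,0.018,145
   [-0.016, 0.006, 0.956, 0.0, -0.002, 0.001] rows 2
19.0 170.0
[[0.40763345 0.2676841 ]]
```

View pics/s2.png

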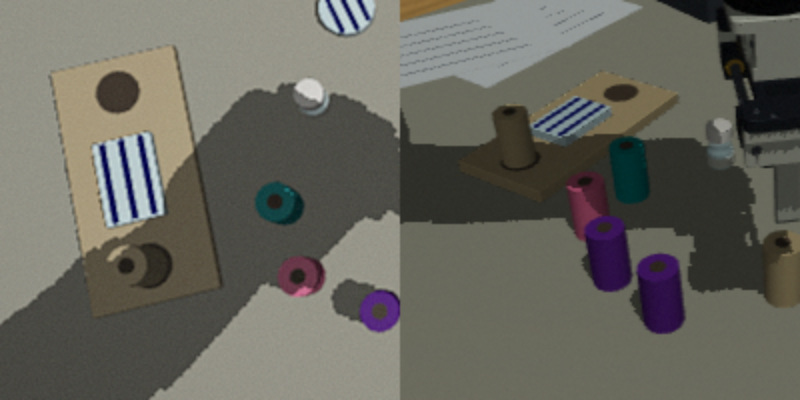

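The prop stands upright on the near mark at side crop (515,137), and the panel is intact at top crop (128,180). Now prop b.

```bash
python3 -m jog '[[-0.016,0,0.4,0,0,0,0.6],[-0.016,0,0.7,0,0,0,0.6],[-0.016,0,0.95,0,0,0,0.6],[-0.016,0,0.95,0,0,0,0.6],[-0.016,0,0.95,0,0,0,0.6],[-0.016,0,0.95,0,0,0,-1],[-0.016,0,0.95,0,0,0,-1],[-0.016,0,0.95,0,0,0,-1],[-0.016,0,0.95,0,0,0,-1],[-0.016,0,0.95,0,0,0,-1],[-0.016,0,0.95,0,0,0,-1]]'
python3 -m jog '[[0,0,-0.3,0,0,0,-1],[0,0,-0.7,0,0,0,-1],[0,0,-1,0,0,0,-1],[0,0,-1,0,0,0,-1],[0,0,-1,0,0,0,-1]]'
python3 plan.py 0.5724,0.311,0.13,190
```

```text
clock: 17.3
position: [0.4678, -0.079, 0.0192]
eef_rot: [180.0, 0.0, 145.0]
contact_force: [-1.2, 0.7, 2.8]
width: 0.382
grasp_force: 30.0
clock: 17.92
position: [0.4672, -0.0788, 0.1181]
eef_rot: [-180.0, -0.1, 145.0]
contact_force: [-0.7, -0.2, -2.0]
width: 0.385
grasp_force: 30.0
at [ 0.4672 -0.0788  0.1181] [-1.7997e+02 -7.0000e-02  1.4502e+02]
-> 0.5724,0.311,0.13,190
   [0.275, 0.759, -0.024, 0.0, 0.0, -0.2] rows 2
   [0.153, 0.793, -0.024, 0.0, 0.0, -0.2] rows 2
   [0.027, 0.807, -0.024, 0.0, 0.0, -0.2] rows 2
   [-0.1, 0.801, -0.024, 0.0, 0.0, -0.2] rows 2
   [-0.224, 0.776, -0.024, 0.0, 0.0, -0.2] rows 2
```

```bash
python3 -m jog '[[0.13,0.38,0,0,0,-0.1,-1],[0.275,0.759,0,0,0,-0.2,-1],[0.275,0.759,0,0,0,-0.2,-1]]'
python3 -m jog '[[0.153,0.793,0,0,0,-0.2,-1],[0.153,0.793,0,0,0,-0.2,-1]]'
python3 -m jog '[[0.027,0.807,0,0,0,-0.2,-1],[0.027,0.807,0,0,0,-0.2,-1]]'
python3 -m jog '[[-0.1,0.8,0,0,0,-0.2,-1],[-0.1,0.8,0,0,0,-0.2,-1]]'
python3 -m jog '[[-0.11,0.39,0,0,0,-0.1,-1],[-0.224,0.776,0,0,0,-0.2,-1],[-0.224,0.776,0,0,0,-0.2,-1],[-0.224,0.776,0,0,0,-0.2,-1],[-0.224,0.776,0,0,0,-0.2,-1]]'
python3 plan.py 0.5724,0.311,0.0345,190
```

```text
clock: 18.3
position: [0.4883, 0.0008, 0.1176]
eef_rot: [-180.0, -0.1, 154.2]
contact_force: [-0.7, -1.2, -1.1]
width: 0.38
grasp_force: 30.0
clock: 18.55
position: [0.5096, 0.0783, 0.118]
eef_rot: [-180.0, -0.1, 163.1]
contact_force: [-0.1, 0.7, -1.7]
width: 0.381
grasp_force: 30.0
clock: 18.8
position: [0.5308, 0.1564, 0.1181]
eef_rot: [-180.0, -0.1, 172.1]
contact_force: [0.1, -0.1, -1.8]
width: 0.382
grasp_force: 30.0
clock: 19.05
position: [0.5519, 0.234, 0.1182]
eef_rot: [-180.0, -0.0, -179.0]
contact_force: [-0.7, 0.6, -1.7]
width: 0.381
grasp_force: 30.0
clock: 19.68
position: [0.5727, 0.3093, 0.119]
eef_rot: [-180.0, -0.0, -170.1]
contact_force: [-0.2, -0.7, -1.0]
width: 0.38
grasp_force: 30.0
at [0.5727 0.3093 0.119 ] [-1.7998e+02 -4.0000e-02 -1.7012e+02]
-> 0.5724,0.311,0.0345,190
   [0.0, 0.018, 0.845, -0.001, -0.001, -0.003] rows 2
```

```bash
python3 -m jog '[[0,0.01,0.35,0,0,0,-1],[0,0.01,0.65,0,0,0,-1],[0,0.01,0.77,0,0,0,-1],[0,0.01,0.8,0,0,0,-1],[0,0.01,0.82,0,0,0,-1],[0,0.01,0.835,0,0,0,-1],[0,0.01,0.845,0,0,0,-1],[0,0.01,0.845,0,0,0,-1]]'
python3 -m jog '[[0,0,0,0,0,0,-1],[0,0,0,0,0,0,-0.1],[0,0,0,0,0,0,0.2],[0,0,0,0,0,0,0.6],[0,0,0,0,0,0,0.6],[0,0,0,0,0,0,0.6],[0,0,-0.3,0,0,0,1],[0,0,-0.7,0,0,0,1],[0,0,-1,0,0,0,1],[0,0,-1,0,0,0,1]]'
python3 plan.py 0.4843,-0.2994,0.11,190.1
```

```text
clock: 20.68
position: [0.5726, 0.3118, 0.0348]
eef_rot: [180.0, 0.0, -170.0]
contact_force: [-0.5, 0.5, -1.7]
width: 0.383
grasp_force: 30.0
clock: 21.92
position: [0.5737, 0.3122, 0.137]
eef_rot: [179.9, 0.2, -170.0]
contact_force: [-0.2, 0.3, -0.0]
width: 1.001
grasp_force: 0.0
at [0.5737 0.3122 0.137 ] [ 179.94    0.24 -169.98]
-> 0.4843,-0.2994,0.11,190.1
   [0.324, -0.978, 0.043, 0.0, 0.001, 0.0] rows 2
   [0.324, -0.978, 0.043, 0.0, 0.001, 0.0] rows 2
   [0.325, -0.978, 0.043, 0.0, 0.001, 0.0] rows 2
   [0.325, -0.978, 0.044, 0.0, 0.001, 0.0] rows 2
   [0.325, -0.978, 0.044, 0.0, 0.001, 0.0] rows 2
   [0.325, -0.978, 0.045, 0.0, 0.001, 0.0] rows 2
```

```bash
python3 -m jog '[[0.324,-0.978,0,0,0,0,1],[0.324,-0.978,0,0,0,0,1]]'
python3 -m jog '[[0.324,-0.978,0,0,0,0,1],[0.324,-0.978,0,0,0,0,1]]'
python3 -m jog '[[0.325,-0.978,0,0,0,0,1],[0.325,-0.978,0,0,0,0,1]]'
python3 -m jog '[[0.325,-0.978,0,0,0,0,1],[0.325,-0.978,0,0,0,0,1]]'
python3 -m jog '[[0.325,-0.978,0.1,0,0,0,1],[0.325,-0.978,0.1,0,0,0,1]]'
python3 -m jog '[[0.325,-0.978,0.2,0,0,0,1],[0.325,-0.978,0.2,0,0,0,1],[0.325,-0.978,0.2,0,0,0,1],[0.325,-0.978,0.2,0,0,0,1]]'
python3 plan.py 0.4843,-0.2994,0.004,190.1
python3 - <<'E'
from h import *
im=r.snapshot("top");g=cv2.cvtColor(im,cv2.COLOR_RGB2GRAY);c=r.camera_info("top");cv2.imwrite("pics/top3.png",im[:,:,::-1])
for t in((.4085,.2677),(.5724,.311)):
    C=np.array(c["R"])@[*t,.075]+c["t"];p=np.array([C[0]/C[2]*c["fx"]+c["cx"],C[1]/C[2]*c["fy"]+c["cy"]]).round().astype(int);w=6
    s=g[p[1]-w:p[1]+w+1,p[0]-w:p[0]+w+1].astype(float)
    k=np.clip((s.max()*.5+s.min()*.5)-s,0,None);yy,xx=np.mgrid[-w:w+1,-w:w+1]
    print(s.min(),s.max(),cast(c,p+[(k*xx).sum()/k.sum(),(k*yy).sum()/k.sum()],.075))
I=im.astype(int);gl=((I.max(2)>130)|(I[...,2]-I[...,0]>15)).astype(np.uint8)
gl[:,:90]=0;gl[:,175:]=0
print("panel",rect(c,blob(cv2.morphologyEx(gl,cv2.MORPH_CLOSE,np.ones((3,3))),(124,240)),.021))
E
```

```text
clock: 22.18
position: [0.5565, 0.2079, 0.1331]
eef_rot: [-180.0, -0.1, -170.0]
contact_force: [0.1, -0.4, -0.3]
width: 1.0
grasp_force: 0.0
clock: 22.42
position: [0.5416, 0.1056, 0.1334]
eef_rot: [-180.0, -0.1, -170.0]
contact_force: [0.3, 0.1, 0.5]
width: 1.003
grasp_force: 0.0
clock: 22.68
position: [0.5266, 0.0038, 0.1334]
eef_rot: [180.0, -0.1, -170.0]
contact_force: [0.3, -0.1, 1.7]
width: 1.0
grasp_force: 0.0
clock: 22.92
position: [0.5117, -0.0981, 0.1335]
eef_rot: [180.0, -0.1, -170.0]
contact_force: [0.0, 0.1, -0.2]
width: 0.999
grasp_force: 0.0
clock: 23.18
position: [0.4967, -0.2, 0.1232]
eef_rot: [180.0, -0.1, -170.0]
contact_force: [0.4, 0.5, -0.5]
width: 0.997
grasp_force: 0.0
clock: 23.68
position: [0.4826, -0.2991, 0.1039]
eef_rot: [179.9, -0.1, -170.0]
contact_force: [-0.1, -0.0, 0.8]
width: 1.001
grasp_force: 0.0
at [ 0.4826 -0.2991  0.1039] [ 1.7993e+02 -5.0000e-02 -1.6998e+02]
-> 0.4843,-0.2994,0.004,190.1
   [-0.017, -0.007, 0.999, 0.002, -0.001, -0.002] rows 2
17.0 74.0 [[0.40758274 0.26820371]]
31.0 138.0 [[0.57302763 0.31180251]]
panel [ 0.5023  0.2897  0.2207  0.1163 14.757 ]
```

```bash
python3 -m jog '[[-0.017,0,0.4,0,0,0,1],[-0.017,0,0.75,0,0,0,1],[-0.017,0,0.95,0,0,0,1],[-0.017,0,1,0,0,0,1],[-0.017,0,1,0,0,0,1],[-0.017,0,1,0,0,0,0],[-0.017,0,1,0,0,0,-1],[-0.017,0,1,0,0,0,-1],[-0.017,0,1,0,0,0,-1],[-0.017,0,1,0,0,0,-1],[-0.017,0,1,0,0,0,-1]]'
python3 -m jog '[[0,0,-0.2,0,0,0,-1],[0,0,-0.5,0,0,0,-1],[0,0,-0.8,0,0,0,-1],[0,0,-1,0,0,0,-1],[0,0,-1,0,0,0,-1]]'
python3 plan.py 0.485,-0.2994,0.175,190.1 0.4903,0.2896,0.175,194.9
python3 - <<'E'
from h import *
cv2.imwrite("pics/s4.png",r.snapshot("side")[:,:,::-1])
E
```

```text
clock: 25.1
position: [0.4845, -0.2995, 0.0048]
eef_rot: [180.0, -0.0, -170.0]
contact_force: [-1.4, 4.0, 6.0]
width: 0.637
grasp_force: 30.0
clock: 25.72
position: [0.4852, -0.3004, 0.1066]
eef_rot: [-179.8, 0.1, -170.0]
contact_force: [-0.1, -0.1, -5.1]
width: 0.641
grasp_force: 30.0
at [ 0.4852 -0.3004  0.1066] [-1.7985e+02  1.3000e-01 -1.6998e+02]
-> 0.485,-0.2994,0.175,190.1
   [-0.001, 0.008, -0.684, -0.003, 0.003, -0.002] rows 2
-> 0.4903,0.2896,0.175,194.9
   [-0.181, 0.965, 0.0, 0.0, 0.0, -0.018] rows 2
   [-0.194, 0.962, 0.0, 0.0, 0.0, -0.018] rows 2
   [-0.208, 0.959, 0.0, 0.0, 0.0, -0.018] rows 2
   [-0.221, 0.956, 0.0, 0.0, 0.0, -0.018] rows 2
   [-0.234, 0.953, 0.0, 0.0, 0.0, -0.018] rows 2
   [-0.248, 0.95, 0.0, 0.0, 0.0, -0.018] rows 2
```

View pics/s4.png

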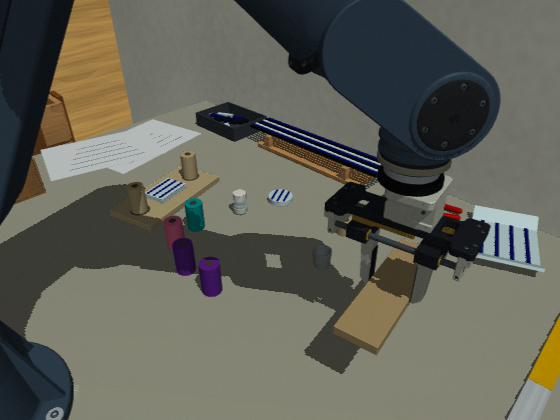

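The shelf is held level at about (385,300). Both props stand on the slab at (137,199) and (189,166), with the panel at (165,189) between them.

```bash
python3 -m jog '[[0,0,-0.35,0,0,0,-1],[0,0,-0.68,0,0,0,-1],[0,0,-0.68,0,0,0,-1]]'
python3 -m jog '[[-0.06,0.3,0,0,0,0,-1],[-0.12,0.65,0,0,0,-0.018,-1],[-0.181,0.965,0,0,0,-0.018,-1]]'
python3 -m jog '[[-0.1,0.48,0,0,0,-0.018,-1],[-0.194,0.962,0,0,0,-0.018,-1]]'
python3 -m jog '[[-0.1,0.48,0,0,0,-0.018,-1],[-0.208,0.96,0,0,0,-0.018,-1]]'
python3 -m jog '[[-0.11,0.48,0,0,0,-0.018,-1],[-0.221,0.956,0,0,0,-0.018,-1]]'
python3 -m jog '[[-0.11,0.48,0,0,0,-0.018,-1],[-0.234,0.953,0,0,0,-0.018,-1]]'
python3 -m jog '[[-0.1,0.38,0,0,0,-0.018,-1],[-0.18,0.7,0,0,0,-0.018,-1],[-0.248,0.95,0,0,0,-0.018,-1],[-0.248,0.95,0,0,0,-0.018,-1],[-0.248,0.95,0,0,0,-0.018,-1],[-0.248,0.95,0,0,0,-0.018,-1]]'
python3 plan.py 0.4903,0.29,0.09,194.9
python3 - <<'E'
from h import *
im=r.snapshot("top");cv2.imwrite("pics/top5.png",im[:,:,::-1]);cv2.imwrite("pics/w5.png",r.snapshot("wrist")[:,:,::-1])
E
```

```text
clock: 26.15
position: [0.4852, -0.3002, 0.1736]
eef_rot: [-179.9, 0.1, -170.0]
contact_force: [0.2, 0.1, -5.0]
width: 0.643
grasp_force: 30.0
clock: 26.52
position: [0.4845, -0.2, 0.1702]
eef_rot: [179.9, -0.2, -169.2]
contact_force: [0.6, 0.2, -3.9]
width: 0.64
grasp_force: 30.0
clock: 26.78
position: [0.4855, -0.1019, 0.1704]
eef_rot: [179.9, -0.1, -168.4]
contact_force: [1.0, 0.1, -4.8]
width: 0.64
grasp_force: 30.0
clock: 27.02
position: [0.4864, -0.0036, 0.1705]
eef_rot: [180.0, -0.2, -167.5]
contact_force: [1.0, 0.3, -4.0]
width: 0.639
grasp_force: 30.0
clock: 27.28
position: [0.4874, 0.0944, 0.1705]
eef_rot: [180.0, -0.2, -166.7]
contact_force: [0.0, -0.3, -3.8]
width: 0.64
grasp_force: 30.0
clock: 27.52
position: [0.4883, 0.1924, 0.1703]
eef_rot: [-180.0, -0.2, -165.9]
contact_force: [0.5, -1.1, -5.2]
width: 0.642
grasp_force: 30.0
clock: 28.28
position: [0.4903, 0.2883, 0.172]
eef_rot: [-180.0, -0.1, -165.2]
contact_force: [0.3, 0.3, -3.0]
width: 0.641
grasp_force: 30.0
at [0.4903 0.2883 0.172 ] [-1.7998e+02 -6.0000e-02 -1.6517e+02]
-> 0.4903,0.29,0.09,194.9
   [-0.005, 0.016, 0.82, 0.0, -0.001, -0.002] rows 2
```

View pics/w5.png

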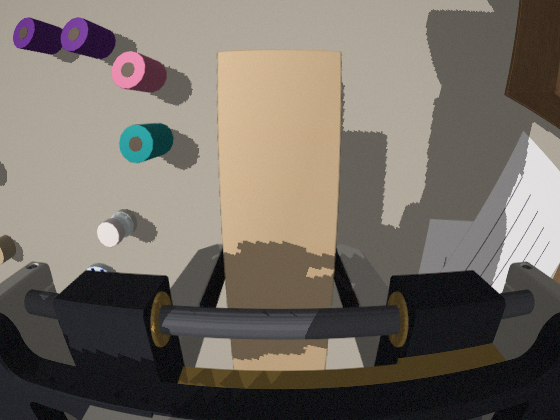

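The shelf is centred under the gripper, along image column 280, and straight. Lowering slowly.

```bash
python3 -m jog '[[-0.005,0.01,0.3,0,0,0,-1],[-0.005,0.01,0.6,0,0,0,-1],[-0.005,0.01,0.75,0,0,0,-1],[-0.005,0.01,0.82,0,0,0,-1],[-0.005,0.01,0.86,0,0,0,-1],[-0.005,0.01,0.88,0,0,0,-1],[-0.005,0.01,0.89,0,0,0,-1],[-0.005,0.01,0.89,0,0,0,-1],[-0.005,0.01,0.89,0,0,0,-1]]'
python3 -m jog '[[0,0,0.005,0,0,0,-1],[0,0,0.01,0,0,0,-1],[0,0,0.01,0,0,0,-1]]'
```

```text
clock: 29.5
position: [0.4907, 0.2904, 0.0838]
eef_rot: [180.0, 0.0, -165.1]
contact_force: [0.2, 0.5, -4.0]
width: 0.64
grasp_force: 30.0
clock: 29.88
position: [0.4906, 0.2903, 0.0826]
eef_rot: [-180.0, -0.0, -165.1]
contact_force: [0.6, 0.0, -3.9]
width: 0.642
grasp_force: 30.0
```

```bash
python3 -m jog '[[0,0,0.007,0,0,0,-1],[0,0,0.015,0,0,0,-1],[0,0,0.015,0,0,0,-1]]'
python3 -m jog '[[0,0,0.007,0,0,0,-1],[0,0,0.012,0,0,0,-1],[0,0,0.012,0,0,0,-1]]'
```

```text
clock: 30.25
position: [0.4906, 0.2903, 0.081]
eef_rot: [-180.0, -0.0, -165.1]
contact_force: [0.4, -0.1, -4.0]
width: 0.642
grasp_force: 30.0
clock: 30.62
position: [0.4906, 0.2903, 0.0799]
eef_rot: [180.0, -0.0, -165.1]
contact_force: [0.5, 0.5, -3.9]
width: 0.643
grasp_force: 30.0
```

```bash
python3 -m jog '[[0,0,0.004,0,0,0,-1],[0,0,0.004,0,0,0,-1],[0,0,0.004,0,0,0,-1]]'
python3 -m jog '[[0,0,0.003,0,0,0,-1],[0,0,0.003,0,0,0,-1]]'
```

```text
clock: 31.0
position: [0.4907, 0.2904, 0.0798]
eef_rot: [180.0, 0.0, -165.1]
contact_force: [-2.1, -0.5, 2.3]
width: 0.639
grasp_force: 30.0
clock: 31.25
position: [0.4907, 0.2904, 0.0798]
eef_rot: [180.0, 0.0, -165.1]
contact_force: [-2.3, -1.7, 6.7]
width: 0.64
grasp_force: 30.0
```

Contact made; release and rise.

```bash
python3 -m jog '[[0,0,-0.002,0,0,0,0.3],[0,0,-0.002,0,0,0,0.45],[0,0,-0.002,0,0,0,0.6],[0,0,-0.002,0,0,0,0.7],[0,0,-0.002,0,0,0,0.7],[0,0,-0.2,0,0,0,0.7],[0,0,-0.6,0,0,0,0.7],[0,0,-0.9,0,0,0,0.7],[0,0,-0.9,0,0,0,0.7]]'
python3 plan.py 0.667,0.0955,0.12,165
```

```text
clock: 32.38
position: [0.4916, 0.2908, 0.1712]
eef_rot: [180.0, 0.2, -165.1]
contact_force: [1.1, -0.3, 0.2]
width: 0.85
grasp_force: 0.0
at [0.4916 0.2908 0.1712] [ 179.96    0.23 -165.12]
-> 0.667,0.0955,0.12,165
   [-0.397, -0.78, 0.172, 0.001, 0.002, 0.221] rows 2
   [-0.526, -0.699, 0.172, 0.001, 0.002, 0.221] rows 2
   [-0.639, -0.597, 0.171, 0.001, 0.002, 0.221] rows 2
```

```bash
python3 -m jog '[[-0.397,-0.78,0,0,0,0.22,0.9],[-0.397,-0.78,0,0,0,0.22,0.9]]'
python3 -m jog '[[-0.526,-0.7,0.15,0,0,0.22,0.9],[-0.526,-0.7,0.15,0,0,0.22,0.9]]'
python3 -m jog '[[-0.64,-0.6,0.5,0,0,0.22,0.9],[-0.64,-0.6,0.5,0,0,0.22,0.9],[-0.64,-0.6,0.5,0,0,0.22,0.9],[-0.64,-0.6,0.5,0,0,0.22,0.9]]'
python3 - <<'E'
from h import *
im=r.snapshot("top");cv2.imwrite("pics/t6.png",im[:,:,::-1]);c=r.camera_info("top")
I=im.astype(int);warm=(I[...,0]-I[...,2])>15
C=np.array(c["R"])@[.4905,.2903,.082]+c["t"];p=C[:2]/C[2]*c["fx"]+[c["cx"],c["cy"]];print(p)
b=blob(warm,p);print(b.sum(),rect(c,b,.089))
v=im[130:330,40:260];cv2.imwrite("pics/t6c.png",cv2.resize(np.hstack([v,r.snapshot("side")[100:300,60:280]])[:,:,::-1],None,fx=1.8,fy=1.8))
E
python3 plan.py 0.667,0.0955,0.004,165
```

```text
clock: 32.62
position: [0.5499, 0.2233, 0.1679]
eef_rot: [-180.0, -0.1, -175.2]
contact_force: [1.4, -0.1, -0.1]
width: 0.944
grasp_force: 0.0
clock: 32.88
position: [0.6082, 0.1577, 0.1522]
eef_rot: [-180.0, -0.1, 174.9]
contact_force: [-0.3, -0.3, -0.9]
width: 0.949
grasp_force: 0.0
clock: 33.38
position: [0.6655, 0.0955, 0.104]
eef_rot: [180.0, -0.0, 165.3]
contact_force: [-0.2, 0.7, -0.5]
width: 0.948
grasp_force: 0.0
[112.57516777 233.94613282]
2 [ 5.4280e-01  3.7730e-01  2.4000e-03  0.0000e+00 -4.0107e+01]
at [0.6658 0.0959 0.1049] [1.7998e+02 3.0000e-02 1.6529e+02]
-> 0.667,0.0955,0.004,165
   [-0.006, 0.0, 0.504, 0.0, 0.0, 0.003] rows 1
   [-0.006, 0.0, 0.504, 0.0, 0.0, 0.003] rows 1
```

View pics/t6c.png

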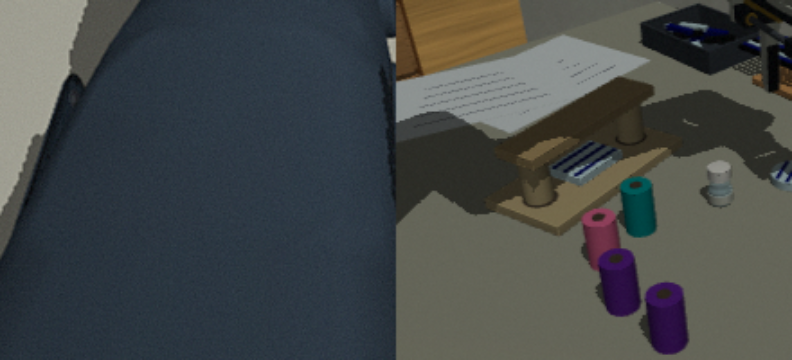

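The side crop shows the shelf resting on both props at (575,120), with the panel beneath at (585,160). The arm hides it in the top view. Picking the disc.

```bash
python3 -m jog '[[-0.01,0,0.4,0,0,0,0.9],[-0.01,0,0.75,0,0,0,0.9],[-0.01,0,0.95,0,0,0,0.9],[-0.01,0,1,0,0,0,0.9],[-0.01,0,1,0,0,0,0.9],[-0.01,0,1,0,0,0,0.3],[-0.01,0,1,0,0,0,-1],[-0.01,0,1,0,0,0,-1],[-0.01,0,1,0,0,0,-1],[-0.01,0,1,0,0,0,-1]]'
python3 -m jog '[[0,0,-0.2,0,0,0,-1],[0,0,-0.6,0,0,0,-1],[0,0,-1,0,0,0,-1],[0,0,-1,0,0,0,-1],[0,0,-1,0,0,0,-1]]'
python3 plan.py 0.668,0.0955,0.16,165 0.4905,0.29,0.16,194.9
```

```text
clock: 34.72
position: [0.6672, 0.0944, 0.0044]
eef_rot: [180.0, 0.0, 165.2]
contact_force: [-0.0, 0.0, 2.6]
width: 0.594
grasp_force: 30.0
clock: 35.35
position: [0.6667, 0.0944, 0.1042]
eef_rot: [-180.0, -0.0, 165.2]
contact_force: [-0.1, 0.0, -0.2]
width: 0.589
grasp_force: 30.0
at [0.6667 0.0944 0.1042] [-1.7999e+02 -2.0000e-02  1.6518e+02]
-> 0.668,0.0955,0.16,165
   [-0.009, 0.013, -0.558, 0.0, 0.0, 0.004] rows 1
-> 0.4905,0.29,0.16,194.9
   [0.739, 0.473, 0.0, 0.0, 0.0, -0.221] rows 2
   [0.646, 0.594, 0.0, 0.0, 0.0, -0.221] rows 2
   [0.534, 0.697, 0.0, 0.0, 0.0, -0.221] rows 2
```

```bash
python3 -m jog '[[0,0,-0.3,0,0,0,-1],[0,0,-0.56,0,0,0,-1],[0,0,-0.56,0,0,0,-1]]'
python3 -m jog '[[0.37,0.24,0,0,0,-0.11,-1],[0.739,0.473,0,0,0,-0.221,-1],[0.739,0.473,0,0,0,-0.221,-1]]'
python3 -m jog '[[0.32,0.3,0,0,0,-0.11,-1],[0.646,0.594,0,0,0,-0.221,-1],[0.646,0.594,0,0,0,-0.221,-1]]'
python3 -m jog '[[0.27,0.35,0,0,0,-0.11,-1],[0.534,0.7,0,0,0,-0.221,-1],[0.534,0.7,0,0,0,-0.221,-1],[0.534,0.7,0,0,0,-0.221,-1],[0.534,0.7,0,0,0,-0.221,-1]]'
python3 plan.py 0.4905,0.29,0.094,194.9
python3 - <<'E'
from h import *
cv2.imwrite("pics/w7.png",r.snapshot("wrist")[:,:,::-1])
E
```

```text
clock: 35.72
position: [0.6675, 0.0945, 0.1608]
eef_rot: [180.0, 0.1, 165.2]
contact_force: [-0.2, -0.2, -1.6]
width: 0.592
grasp_force: 30.0
clock: 36.1
position: [0.6053, 0.1608, 0.1582]
eef_rot: [-180.0, -0.2, 175.3]
contact_force: [0.3, -0.3, -1.9]
width: 0.592
grasp_force: 30.0
clock: 36.48
position: [0.5469, 0.2247, 0.1589]
eef_rot: [-180.0, -0.1, -174.8]
contact_force: [0.8, -0.4, 0.1]
width: 0.59
grasp_force: 30.0
clock: 37.1
position: [0.49, 0.2877, 0.1599]
eef_rot: [-180.0, -0.0, -165.1]
contact_force: [1.2, -0.3, -1.0]
width: 0.597
grasp_force: 30.0
at [0.49   0.2877 0.1599] [-1.7998e+02 -1.0000e-02 -1.6512e+02]
-> 0.4905,0.29,0.094,194.9
   [-0.011, 0.021, 0.659, 0.0, 0.0, 0.0] rows 2
```

View pics/w7.png

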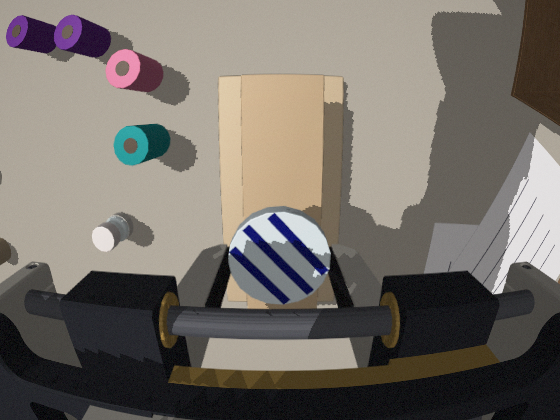

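The wrist view shows the shelf (columns 242–324) centred on the slab (219–343) and the disc above it at (280,256). Lowering to TCP z of about 0.0934.

```bash
python3 -m jog '[[-0.01,0.015,0.25,0,0,0,-1],[-0.01,0.015,0.45,0,0,0,-1],[-0.01,0.015,0.55,0,0,0,-1],[-0.01,0.015,0.59,0,0,0,-1],[-0.01,0.015,0.61,0,0,0,-1],[-0.01,0.015,0.63,0,0,0,-1],[-0.01,0.015,0.63,0,0,0,-1],[-0.01,0.015,0.63,0,0,0,-1]]'
python3 -m jog '[[0,0,0.006,0,0,0,-1],[0,0,0.012,0,0,0,-1],[0,0,0.012,0,0,0,-1]]'
```

```text
clock: 38.15
position: [0.4897, 0.2905, 0.0975]
eef_rot: [180.0, 0.0, -165.0]
contact_force: [0.0, 0.8, -0.8]
width: 0.594
grasp_force: 30.0
clock: 38.52
position: [0.4896, 0.2904, 0.096]
eef_rot: [-180.0, -0.0, -165.0]
contact_force: [-0.3, -0.1, -1.0]
width: 0.59
grasp_force: 30.0
```

```bash
python3 -m jog '[[0,0,0.008,0,0,0,-1],[0,0,0.016,0,0,0,-1],[0,0,0.016,0,0,0,-1]]'
python3 -m jog '[[0,0,0.005,0,0,0,-1],[0,0,0.01,0,0,0,-1],[0,0,0.01,0,0,0,-1]]'
```

```text
clock: 38.9
position: [0.4896, 0.2905, 0.0944]
eef_rot: [-180.0, -0.0, -165.0]
contact_force: [-0.5, -0.0, -1.1]
width: 0.593
grasp_force: 30.0
clock: 39.28
position: [0.4896, 0.2905, 0.0934]
eef_rot: [-180.0, -0.0, -165.0]
contact_force: [0.8, -0.3, -1.0]
width: 0.589
grasp_force: 30.0
```

```bash
python3 -m jog '[[0,0,0.003,0,0,0,-1],[0,0,0.003,0,0,0,-1],[0,0,0.003,0,0,0,-1]]'
```

```text
clock: 39.65
position: [0.4897, 0.2905, 0.0934]
eef_rot: [180.0, 0.0, -165.0]
contact_force: [-1.0, -0.8, 5.1]
width: 0.592
grasp_force: 30.0
```

```bash
python3 -m jog '[[0,0,-0.002,0,0,0,0.25],[0,0,-0.002,0,0,0,0.4],[0,0,-0.002,0,0,0,0.6],[0,0,-0.002,0,0,0,0.7],[0,0,-0.002,0,0,0,0.7],[0,0,-0.2,0,0,0,0.7],[0,0,-0.6,0,0,0,0.7],[0,0,-1,0,0,0,0.7],[0,0,-1,0,0,0,0.7]]'
python3 -m jog '[[0.5,-0.8,0,0,0,0,0.7],[0.5,-0.8,0,0,0,0,0.7]]'
python3 -m jog '[[0.4,-0.9,0,0,0,0,0.7],[0.4,-0.9,0,0,0,0,0.7]]'
python3 -m jog '[[0.1,-0.9,0,0,0,0,0.7],[0.1,-0.9,0,0,0,0,0.7]]'
python3 -m jog '[[0,-0.9,0,0,0,0,0.7],[0,-0.9,0,0,0,0,0.7],[0,-0.9,0,0,0,0,0.7],[0,-0.9,0,0,0,0,0.7]]'
python3 - <<'E'
from h import *
im=r.snapshot("top");c=r.camera_info("top")
I=im.astype(int);gl=((I.max(2)>130)&(I[...,2]>I[...,0]-5)|(I[...,2]-I[...,0]>15)).astype(np.uint8)
C=np.array(c["R"])@[.4905,.2903,.095]+c["t"];p=C[:2]/C[2]*c["fx"]+[c["cx"],c["cy"]]
gl[:,:60]=0;b=blob(cv2.morphologyEx(gl,cv2.MORPH_CLOSE,np.ones((3,3))),p);print(p,b.sum(),rect(c,b,.095))
cv2.imwrite("pics/t8c.png",cv2.resize(np.hstack([im[130:330,40:260],r.snapshot("side")[100:300,60:280]])[:,:,::-1],None,fx=1.8,fy=1.8))
E
```

```text
clock: 40.78
position: [0.4909, 0.2911, 0.196]
eef_rot: [179.9, 0.3, -165.0]
contact_force: [0.1, 0.8, -0.4]
width: 0.848
grasp_force: 0.0
clock: 41.02
position: [0.4606, 0.1984, 0.192]
eef_rot: [-180.0, -0.1, -165.0]
contact_force: [0.5, -0.5, 0.7]
width: 0.849
grasp_force: 0.0
clock: 41.28
position: [0.4456, 0.101, 0.1922]
eef_rot: [180.0, -0.1, -165.0]
contact_force: [0.5, -0.9, 0.1]
width: 0.848
grasp_force: 0.0
clock: 41.52
position: [0.46, 0.0111, 0.1923]
eef_rot: [180.0, -0.1, -165.1]
contact_force: [-0.1, 1.0, -0.2]
width: 0.851
grasp_force: 0.0
clock: 42.02
position: [0.4832, -0.0727, 0.1925]
eef_rot: [180.0, -0.1, -165.0]
contact_force: [0.9, -0.3, 0.0]
width: 0.851
grasp_force: 0.0
[109.74899056 233.02588573] 881 [ 4.88100e-01  2.91100e-01  5.79000e-02  5.34000e-02 -8.86232e+01]
```

View pics/t8c.png

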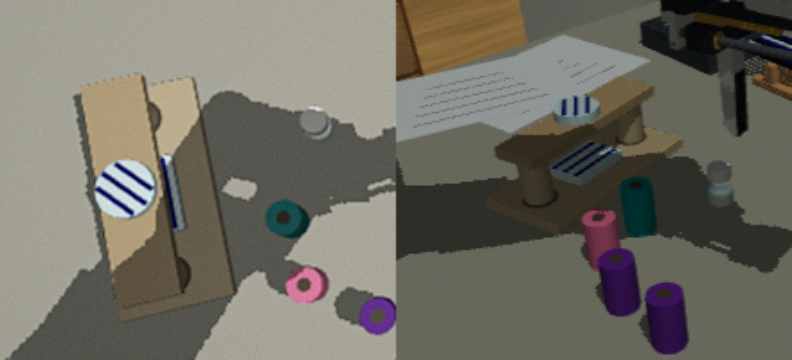

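The disc lies mid-shelf at top crop (126,188). The shelf sits on both props and the panel is below. Handing in.

```bash
python3 -c "
from bench import r
print(r.job_done())"
```

```text
the job is handed in; nothing more can be done
None
```

The two-tier kiln load is built in the order asked and handed in at about 42 s; the last pictures show everything in place and the disc about 3 mm off centre, and no verdict came back.

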